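# Pull the lens drawer out to its stop and lock it there

### The job

Pull the red-fronted lens drawer out by its bar handle, gently, until you feel it come up against its end stop, then swing the black lock lever on its front from upright over to lying level, so that the drawer stays locked fully out. Where the stop comes is different every time, so feel for it and do not strain against it. Leave the blue-fronted drawer shut and do not disturb the things standing about.

Things in the scene. Friction and masses are not known exactly. Their poses are not given: they have to be found in the camera images.
- red_cabinet: fixed low grey steel cabinet, 220 deep x 170 wide x 100 mm high, with one red-fronted drawer; it swaps places with the blue one. Origin: at the foot of its front (the shut drawer's front face), in the middle of its width, on the bench. Its x axis points into the cabinet (away from the robot), its y axis to the left along the front; the drawer comes out along -x
- red_handle (a point): centre of the steel bar handle of the red drawer. The bar is 10 mm thick, 80 mm long along y, level, 78 mm above the bench, on a 8 mm post at each end; its axis is 45 mm in front of the drawer's front, so a 40 mm gap lies behind it, open from above and below. Axes as the cabinet's. The front is 12 mm thick, its top edge 96 mm above the bench
- red_drawer (a joint): slide of the red drawer, m, growing as it is pulled out. It starts ajar by a varying amount. It reads its place on its runner, and the runner itself stands out of the cabinet by a varying, unseen 0 to 30 mm, so the distance to the stop is not known: between about 80 and 130 mm from the start. Sliding takes about 3 N; the stop is hard
- lever_pivot (a point): axis of the lock lever, on the left part of the red drawer's front (80 mm left of the handle's centre), 50 mm above the bench, 18 mm in front of the drawer's front; the lever turns about the cabinet's x axis
- lever_tip (a point): centre of the round end (18 mm diameter, 18 mm long along x) of the black lock lever, 64 mm from lever_pivot; the arm between is 14 mm wide and 8 mm thick. Upright at the start, it swings over to the left (+y of the cabinet) and down
- lock_lever (a joint): angle of the lock lever, rad: 0 upright, 1.5 lying level to the left against its end stop. It takes about 0.1 N m and stays where it is left. Behind the front it turns a tooth that passes in front of the runner only when the drawer is against its stop; short of that the lever jams after some 0.3 to 0.6 rad. Once over, the tooth keeps the drawer out
- blue_cabinet: fixed twin of the red cabinet with a blue-fronted drawer, to be left shut (its handle 45 mm and lever 27 mm in front of its front). Origin and axes as for the red one
- blue_drawer (a joint): slide of the blue drawer, m, 0 shut, growing as it opens
- screw_jar: amber jar with white lid, 44 mm diameter, 45 mm high, standing on top of the red cabinet, about 50 mm behind its front edge. Origin: centre of its underside
- steel_glasses: steel spectacles, 130 wide x 140 x 44 mm high, lying on the blue cabinet. Origin: under the bridge
- brown_glasses: brown spectacles, 130 wide x 140 x 44 mm high, on the bench nearest the robot. Origin: under the bridge
- glasses_case: dark spectacle case, 60 x 160 x 36 mm high, on the bench at the left. Origin: centre of its underside
- screwdriver: yellow screwdriver, 150 mm long, lying between the two drawers' paths. Origin near its middle
- cleaner: white bottle with blue cap, 52 mm diameter, 130 mm high, on the bench at the right. Origin: centre of its underside
- hammer: small hammer, 180 mm long, lying on the bench at the right. Origin near its middle

How it is judged (in metres and radians):
On the way, in this order (a step that is already met when the one before it is completed fails the run):
1. the red drawer is out against its stop (within 4 mm), the lever not yet over (value of joint red_drawer above 0.116 m and value of joint lock_lever below 1.2 rad), for 0.1 s.
2. the lock lever is over, the drawer still against its stop (value of joint red_drawer above 0.116 m and value of joint lock_lever above 1.3 rad), for 0.2 s.
At the end, for the whole second after the job is handed in: The red drawer rests within 4 mm of its end stop, the lock lever lies over at 1.3 rad or more (level within 0.27 rad), the blue drawer is shut (less than 10 mm open), all bystanders are within 30 mm of where they stood, and nothing is moving (all of step 2 and value of joint blue_drawer below 0.01 m and not (distance of brown_glasses from where it was at the start of the episode above 0.03 m) and not (distance of steel_glasses from where it was at the start of the episode above 0.03 m) and not (distance of screw_jar from where it was at the start of the episode above 0.03 m) and not (distance of glasses_case from where it was at the start of the episode above 0.03 m) and not (distance of screwdriver from where it was at the start of the episode above 0.03 m) and not (distance of cleaner from where it was at the start of the episode above 0.03 m) and not (distance of hammer from where it was at the start of the episode above 0.03 m) and velocity of joint red_drawer between -0.02 and 0.02 m/s and velocity of joint lock_lever between -0.02 and 0.02 rad/s); the robot touches nothing.
It fails at once if the red drawer or lever is strained by the fingers with more than 45 N (contact force between the fingers and red_cabinet above 45 N).
It fails at once if the blue drawer is opened by more than 10 mm (value of joint blue_drawer above 0.01 m).
It fails at once if a bystander is moved by more than 30 mm (distance of any of brown_glasses, steel_glasses, screw_jar, glasses_case, screwdriver, cleaner, hammer from where it was at the start of the episode above 0.03 m).
It fails at once if the jar or the bottle is tipped over (angle between any of screw_jar, cleaner's own z axis and vertical above 0.5 rad).
It also fails if it takes over 53 s, if anything falls off the work surface, if the arm or the gripper's body presses on something with over 40 N, if the wrist force passes 120 N, or if a joint passes its speed limit or range.

### The arm

A 6-joint arm with a two-finger parallel gripper is mounted at the origin on the work surface. World frame = base frame: x ahead of the robot, y to its left, z up, the work surface at z = 0. Lengths are in mm, angles in rad, forces in N, time in s.
With the tool pointing down it reaches from about 400 to 925 mm from the base axis. Payload 12.5 kg.
Tool frame: the origin (TCP) lies midway between the tips of the shut fingers; the grasp point (between the pads) lies 19 mm behind it; z points along the fingers, y is the line along which they close (so a half turn about z gives the same grasp; the last joint's range is limited). The gripper opens to 95 mm and grips with 3 to 60 N. Pads are 20 mm wide; open, the fingers measure 119 mm over their backs; the gripper's body (75 mm by 180 mm) begins 59 mm behind the grasp point.
Start: joints at [-1.426, 0.491, 1.559, -0, 1.092, -0.106], TCP at [155.134, -605.459, 214.661] pointing down, gripper open.
Joint ranges: [-3.1, 3.1], [-0.84, 2.19], [0.05, 2.79], [-1.13, 4.28], [0.06, 2.93], [-2.69, 2.69]. Speed limits (rad/s): [2.22, 2.22, 2.79, 3.14, 3.14, 3.14].

### API

Orientations are given as [roll, pitch, yaw] about the fixed x, y, z axes, in that order (R = Rz(yaw) Ry(pitch) Rx(roll)).
In Python, from cell import env gives the robot as it stands.
- The arm moves only by the shell command python3 -m inch 'ROWS'. ROWS is JSON, a list of rows, each a list of 7 numbers: the turn, a rotation vector about the tool's x, y, z in rad, then the shift along the tool's x, y, z in cm, then the closure, from -1 (fully open) to 1 (shut). A call has 1 to 20 rows; each row shifts and turns the commanded pose from where the row before left it, along the tool's axes as they then stand; what a row does not reach is not made up. A row lasts 1/8 s, in which the tool goes at most 62.5 mm and 10.7 degrees, less where a joint would pass 70% of its speed; a pose out of reach is approached as far as the arm can. A call with a gripper value outside its range is refused whole. The fingers move at their own pace and stop on an object; the grip force is fixed at half the most. Time passes only in rows, so rows that do not move let the fingers close. It gives the time, the measured TCP pose, the force, the opening and the grip force at its end, in the units of the state.
- env.state(): the state, without advancing time (a new reading comes with each control period).
- env.read_camera(name): name is "scene" or "side" or "wrist"; returns a dict with "img" (420x560x3 uint8, red, green, blue), "depth" (420x560 float32, mm along the optical axis (not along the pixel's ray), 0 where there is no reading), "fx", "fy", "cx", "cy" (pixels), "D" ([k1, k2, p1, p2, k3] as OpenCV has them; the pictures are not rectified), "position" and "orientation" of the camera in the world. Camera axes: x right, y down, z forward; pixel columns grow to the right and rows downward; lengths in mm; the calibration is good to about 2 mm. A picture is of the moment at which its call begins.
- env.job_done(): hands the job in; it is judged then, once.
Trained networks look in a picture, given as the dict that the camera call returned (one of the last four; its "shot" number tells which), for a name from the list of things; names that differ only in an ending like _2 or _b are one class to them, and where a whole thing is asked for, a point or a joint stands for the part that bears it (a point fixed in the world has none). Each returns a list of dicts, best first, with "score" (0 to 1); they miss things now and then, are a little off and sometimes report something else, mostly with a low value. They report only what shows in the picture. A call takes as long as a camera call.
- env.find_in(picture, target): "centre" ([x, y, z] in mm, in the coordinates of the camera as it stood for that picture, good to about 4 mm: the middle of the surface that is visible of it).
- env.trace(picture, target): "mask" (420x560 bool, what is visible of it).
The state is a dict: "t": time; "joints": joint angles; "qvel": joint speeds; "tau": joint torques, N m; "eef_pos": TCP position; "tcp_rot": TCP orientation; "ft_force": force on the tool from outside, world axes, zero at the start; "moment": the same for the moment, N m; "opening": opening from 0.0 (shut) to 1.0 (fully open); "grip_force": force on a finger pad.
Only numpy, scipy, OpenCV 4.12 (cv2) and the standard library are available. Lean on these libraries where they do the work, as an engineer would, in place of code of your own. Each camera call takes 0.05 s, during which the arm holds its last target. There are 200 camera calls.

## Working session

There is one attempt and no reset: what is moved stays moved. The work goes in short steps, Python scripts to look and compute and a shell command to move; the robot and the scene stay as the last step left them, time stands still between calls to the robot, and variables do not carry over. Pictures are saved under pics/ and viewed, at most 10 in all, crops included, and the job is handed in when it is done.

```bash
mkdir -p pics; cat > h.py <<'E'
import numpy as np, cv2
from scipy.spatial.transform import Rotation as R
from cell import env
def cam2w(p,c):
    o=np.array(c["orientation"],float)
    M=o if o.shape==(3,3) else (R.from_euler('xyz',o).as_matrix() if o.size==3 else R.from_quat(o).as_matrix())
    return M@np.asarray(c)+np.array(p["position"]) if False else M
def W(p,pts):
    return np.asarray(pts)@cam2w(None,p).T+np.array(p["position"])
def cloud(p,mask):
    v,u=np.nonzero(mask&(p["depth"]>0)); d=p["depth"][v,u]
    K=np.array([[p["fx"],0,p["cx"]],[0,p["fy"],p["cy"]],[0,0,1.]])
    n=cv2.undistortPoints(np.stack([u,v],1).astype(np.float64)[:,None],K,np.array(p["D"],float))[:,0]
    return W(p,np.c_[n*d[:,None],d])
E
python3 - <<'E'
from h import *
print(env.state())
for n in("scene","side"):
    p=env.read_camera(n); cv2.imwrite(f"pics/{n}0.png",p["img"][...,::-1]); print(n,p["position"],p["orientation"])
    for t in("red_handle","lever_tip","lever_pivot","red_cabinet","blue_cabinet","screw_jar","screwdriver","brown_glasses","glasses_case","cleaner","hammer"):
        r=env.find_in(p,t)[:2]
        print(t,[(W(p,x["centre"]).round(0),round(x["score"],2)) for x in r])
E
```

```text
{'t': 0.0, 'joints': array([-1.42550762e+00,  4.91581518e-01,  1.55948586e+00, -1.40601668e-05,
        1.09168520e+00, -1.05593750e-01]), 'qvel': array([ 0.00032445,  0.00042517,  0.00090422,  0.00092035, -0.00204893,
       -0.00126473]), 'tau': array([ 1.15646297e-03, -6.12646222e+01, -2.58181983e+01,  6.93325885e-02,
        4.81255667e-02, -8.56090810e-05]), 'eef_pos': array([ 155.14671626, -605.17097563,  214.03556945]), 'tcp_rot': array([-3.14043788e+00, -1.09853053e-04,  2.50888884e-01]), 'ft_force': array([ 0.93308222, -0.50805567, -0.98076904]), 'moment': array([ 0.00813176,  0.01942565, -0.02547904]), 'grip_force': 0.0, 'opening': 0.9979889521194453}
scene [1093.52838208  354.94587402  912.47487089] [-2.47381075  0.01776563  2.15668386]
red_handle [(array([ 621., -130.,   73.]), 0.71), (array([699., 192., 131.]), 0.42)]
lever_tip [(array([598., -75.,  90.]), 0.42)]
lever_pivot [(array([ 622., -128.,   78.]), 0.88), (array([789., 207., 103.]), 0.72)]
red_cabinet [(array([ 764., -118.,  100.]), 0.65)]
blue_cabinet [(array([787., 208., 103.]), 0.84)]
screw_jar [(array([ 713.,
[... 442 characters left out ...]
([ 744., -195.,  103.]), 0.42)]
lever_tip [(array([594., -86.,  88.]), 0.65)]
lever_pivot [(array([ 628., -149.,   59.]), 0.69)]
red_cabinet [(array([ 743., -193.,  104.]), 0.65)]
blue_cabinet [(array([762., 141.,  93.]), 0.72), (array([657., 180.,  84.]), 0.36)]
screw_jar [(array([ 705., -158.,  139.]), 0.74), (array([ 625., -148.,   64.]), 0.15)]
screwdriver [(array([510.,  -4.,  22.]), 0.72), (array([596., -85.,  84.]), 0.5)]
brown_glasses [(array([347.,  -9.,  33.]), 0.83), (array([ 621., -147.,   62.]), 0.59)]
glasses_case [(array([498., 399.,  34.]), 0.96)]
cleaner [(array([ 582., -442.,   84.]), 0.82)]
hammer [(array([ 485., -357.,   25.]), 0.87), (array([ 621., -147.,   64.]), 0.24)]
```

View pics/scene0.png

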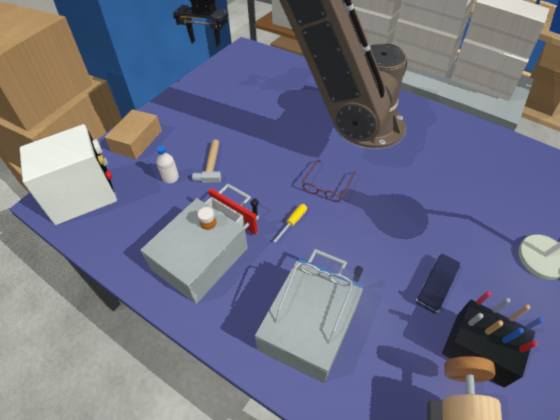

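View pics/side0.png

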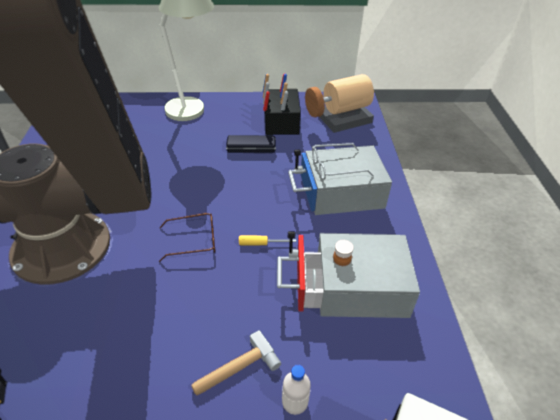

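The scene view shows the red front at about (232,212), its bar at (235,190) and the upright lever at (255,208). The side view puts the front at (301,272), the bar at (280,272) and the lever at (291,240). Next I'll measure these geometrically.

```bash
cat > m.py <<'E'
from h import *
def measure(n,save=None):
    p=env.read_camera(n)
    if save: cv2.imwrite(save,p["img"][...,::-1])
    C=cloud(p,np.ones(p["depth"].shape,bool)); m=p["depth"]>0
    rgb=p["img"][m].astype(int)
    near=(C[:,0]>400)&(C[:,0]<950)&(C[:,1]>-330)&(C[:,1]<20)
    red=near&(rgb[:,0]>120)&(rgb[:,1]<60)&(rgb[:,2]<60)&(C[:,2]>20)
    q=C[red]; top=q[q[:,2]>85]
    print(n,"red",len(q),"z",np.percentile(q[:,2],[2,50,98]).round(0))
    c=cv2.minAreaRect(top[:,:2].astype(np.float32)); print(" top rect",c, "med",np.median(top,0).round(1))
    d=np.linalg.svd(top[:,:2]-np.median(top[:,:2],0),full_matrices=False)[2][0]; d=d*np.sign(d[1])
    a=np.arctan2(-d[0],d[1]); print(" yaw from red",a.round(3))
    ex=np.array([np.cos(a),np.sin(a)]); ey=np.array([-ex[1],ex[0]])
    f0=np.percentile(q[:,:2]@ex,5)
    g=near&(np.abs(C[:,2]-100)<8)&(C[:,:2]@ex>f0+20); g=C[g]
    print(" cabinet top rect",cv2.minAreaRect(g[:,:2].astype(np.float32)),"z",np.median(g[:,2]).round(1))
    h=near&(C[:,2]>60)&(C[:,2]<100)&(C[:,:2]@ex<f0-28)&(C[:,:2]@ex>f0-65)&(rgb.min(1)>70)
    h=C[h]; print(" bar",len(h),np.median(h,0).round(1), "y'range",np.percentile(h[:,:2]@ey,[1,99]).round(1),"mid",(ex*np.median(h[:,:2]@ex)+ey*np.percentile(h[:,:2]@ey,[1,99]).mean()).round(1),"front",f0.round(1),"red y'",np.percentile(q[:,:2]@ey,[1,99]).round(1))
    l=near&(C[:,2]>70)&(C[:,2]<140)&(rgb.max(1)<60)&(C[:,:2]@ex<f0+10)&(C[:,:2]@ex>f0-60); l=C[l]
    if len(l): print(" lever",len(l),np.median(l,0).round(1),"zmax",l[:,2].max().round(1),"local",np.median(l[:,:2]@ex).round(1),np.median(l[:,:2]@ey).round(1))
    return p
E
python3 - <<'E'
from m import *
measure("scene");measure("side")
E
```

```text
scene red 268 z [29. 95. 99.]
 top rect ((615.7920532226562, -140.517333984375), (161.4456024169922, 11.100250244140625), 88.12881469726562) med [ 617.6 -130.8   95.5]
 yaw from red -0.038
 cabinet top rect ((764.0507202148438, -149.55984497070312), (173.75379943847656, 211.0299530029297), 87.56080627441406) z 100.1
 bar 127 [ 564.8 -159.3   82.2] y'range [-181.8  -94.2] mid [ 564.7 -159.7] front 617.5 red y' [-194.2  -36.4]
 lever 55 [596.  -75.  111.9] zmax 126.1 local 598.4 -52.1
side red 52 z [57. 88. 97.]
 top rect ((610.1067504882812, -168.74862670898438), (6.570015907287598, 110.82730865478516), 0.5593917369842529) med [ 609.6 -171.8   94. ]
 yaw from red -0.005
 cabinet top rect ((766.1272583007812, -148.5860137939453), (174.20069885253906, 208.78530883789062), 87.22533416748047) z 100.0
 bar 181 [ 565.5 -164.3   81.8] y'range [-200.4 -115.1] mid [ 565.4 -160.7] front 608.7 red y' [-221.5 -112.6]
 lever 56 [594.8 -84.2 114.7] zmax 123.0 local 595.2 -81.1
```

Both views agree. The bar centre is at about (565,-160), with the bar top at z≈82. The yaw is about -0.045 and the front is 45 mm behind the bar. I'll shut the fingers and go above the gap behind the bar.

```bash
python3 -m inch '[[0,0,0.15,0,0,0,1],[0,0,0.145,0,0,0,1],[0,0,0,2.9,-3.3,0,1],[0,0,0,2.9,-3.3,0,1],[0,0,0,2.9,-3.3,0,1],[0,0,0,2.9,-3.3,0,1],[0,0,0,2.9,-3.3,0,1],[0,0,0,2.9,-3.3,0,1],[0,0,0,2.9,-3.3,0,1],[0,0,0,2.9,-3.3,0,1],[0,0,0,2.9,-3.3,0,1],[0,0,0,2.9,-3.3,0,1],[0,0,0,2.9,-3.3,0,1],[0,0,0,2.9,-3.3,0,1],[0,0,0,0,0,0,1],[0,0,0,0,0,0,1]]'
```

```text
t: 3.3
eef_pos: [520.1, -225.3, 214.6]
tcp_rot: [3.141, 0.0, -0.044]
ft_force: [-1.2, 0.7, 0.2]
opening: 0.002
grip_force: 0.0
```

```bash
python3 -m inch '[[0,0,0,2.1,-2.2,0,1],[0,0,0,2.1,-2.2,0,1],[0,0,0,2.2,-2.3,0,1],[0,0,0,0,0,0,1],[0,0,0,0,0,0,1]]'; python3 - <<'E'
from m import *
measure("wrist","pics/w1.png");measure("side")
E
```

```text
t: 3.92
eef_pos: [586.4, -162.1, 214.6]
tcp_rot: [3.141, 0.0, -0.045]
ft_force: [-0.6, -0.5, -0.2]
opening: 0.006
grip_force: 0.0
wrist red 2163 z [92. 96. 97.]
 top rect ((615.9420166015625, -140.78875732421875), (160.9734649658203, 10.970189094543457), 87.38347625732422) med [ 616.7 -139.9   95.6]
 yaw from red -0.044
 cabinet top rect ((708.2734375, -144.58953857421875), (171.5874786376953, 93.76107788085938), 87.19917297363281) z 99.7
 bar 1083 [ 566.8 -158.2   81.5] y'range [-176.3  -89.8] mid [ 566.9 -158.3] front 617.4 red y' [-191.7  -34.8]
 lever 526 [596.7 -80.  119. ] zmax 123.9 local 599.6 -53.6
side red 128 z [22. 67. 96.]
 top rect ((609.07373046875, -182.91812133789062), (7.034696102142334, 82.80812072753906), 2.423318862915039) med [ 609.6 -179.8   92.1]
 yaw from red 0.021
 cabinet top rect ((745.8502197265625, -147.41836547851562), (175.58885192871094, 248.70272827148438), 87.38145446777344) z 99.9
 bar 174 [ 565.2 -165.1   81.6] y'range [-216.  -130.1] mid [ 565.1 -161.2] front 602.3 red y' [-238.  -133.8]
 lever 44 [594.9 -84.3 104.3] zmax 121.4 local 593.0 -96.9
```

View pics/w1.png

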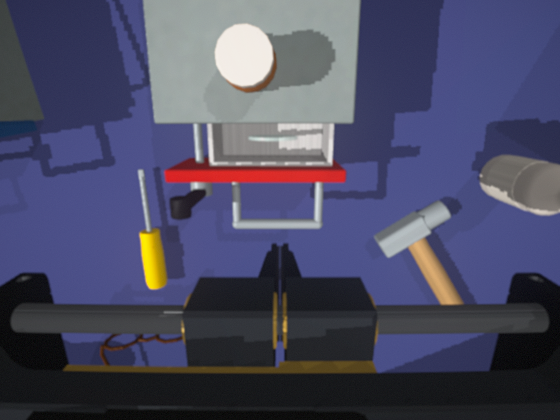

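The wrist view shows the red front at (255,172), the bar at (278,225), the lever at (185,205), and the fingertips centred on the handle. I'll lower them into the gap.

```bash
python3 -m inch '[[0,0,0,0.1,0,4,1],[0,0,0,0,0,4,1],[0,0,0,0,0,3,1],[0,0,0,0,0,1.5,1],[0,0,0,0,0,1.5,1],[0,0,0,0,0,1.1,1],[0,0,0,0,0,0,1]]'
```

```text
t: 4.9
eef_pos: [588.1, -161.2, 63.3]
tcp_rot: [-3.141, 0.001, -0.044]
ft_force: [-0.1, -0.3, 0.3]
opening: 0.005
grip_force: 0.0
```

```bash
python3 -m inch '[[0,0,0,-0.3,0,0,1],[0,0,0,-0.2,0,0,1],[0,0,0,-0.2,0,0,1],[0,0,0,-0.2,0,0,1],[0,0,0,-0.2,0,0,1],[0,0,0,-0.2,0,0,1],[0,0,0,-0.2,0,0,1]]'
```

```text
t: 5.78
eef_pos: [573.3, -160.6, 63.8]
tcp_rot: [3.141, -0.001, -0.044]
ft_force: [1.5, 0.6, 1.2]
opening: 0.005
grip_force: 1.3
```

```bash
python3 -m inch '[[0,0,0,-0.3,0,0,1],[0,0,0,-0.3,0,0,1],[0,0,0,-0.3,0,0,1],[0,0,0,-0.3,0,0,1],[0,0,0,-0.3,0,0,1],[0,0,0,-0.3,0,0,1],[0,0,0,-0.3,0,0,1],[0,0,0,-0.3,0,0,1]]'
```

```text
t: 6.78
eef_pos: [549.0, -159.4, 63.6]
tcp_rot: [3.142, -0.0, -0.044]
ft_force: [2.8, -0.4, 1.9]
opening: 0.006
grip_force: 1.3
```

```bash
python3 -m inch '[[0,0,0,-0.4,0,0,1],[0,0,0,-0.4,0,0,1],[0,0,0,-0.4,0,0,1],[0,0,0,-0.4,0,0,1],[0,0,0,-0.4,0,0,1],[0,0,0,-0.4,0,0,1],[0,0,0,-0.4,0,0,1],[0,0,0,-0.3,0,0,1],[0,0,0,-0.2,0,0,1]]'
```

```text
t: 7.9
eef_pos: [516.1, -158.0, 63.6]
tcp_rot: [3.142, 0.0, -0.044]
ft_force: [2.5, 0.0, 2.1]
opening: 0.01
grip_force: 1.3
```

```bash
python3 -m inch '[[0,0,0,-0.15,0,0,1],[0,0,0,-0.15,0,0,1],[0,0,0,-0.15,0,0,1],[0,0,0,-0.15,0,0,1]]'; grep -c . h.py
```

```text
t: 8.4
eef_pos: [510.2, -157.7, 63.6]
tcp_rot: [3.142, 0.0, -0.044]
ft_force: [1.8, 0.1, 2.0]
opening: 0.006
grip_force: 1.3
14
```

```bash
python3 -m inch '[[0,0,0,-0.15,0,0,1],[0,0,0,-0.15,0,0,1],[0,0,0,-0.15,0,0,1],[0,0,0,-0.1,0,0,1]]'
```

```text
t: 8.9
eef_pos: [504.7, -157.5, 63.6]
tcp_rot: [3.142, 0.0, -0.044]
ft_force: [2.7, 0.5, 1.1]
opening: 0.0
grip_force: 1.3
```

```bash
python3 -m inch '[[0,0,0,-0.15,0,0,1],[0,0,0,-0.15,0,0,1]]'
```

```text
t: 9.15
eef_pos: [501.7, -157.3, 63.6]
tcp_rot: [3.142, 0.0, -0.044]
ft_force: [2.8, 1.0, 2.1]
opening: 0.004
grip_force: 1.3
```

```bash
python3 -m inch '[[0,0,0,-0.15,0,0,1],[0,0,0,-0.15,0,0,1]]'
```

```text
t: 9.4
eef_pos: [498.7, -157.2, 63.6]
tcp_rot: [3.142, 0.0, -0.044]
ft_force: [2.3, 1.0, 1.6]
opening: 0.003
grip_force: 1.3
```

```bash
python3 -m inch '[[0,0,0,-0.15,0,0,1],[0,0,0,-0.15,0,0,1]]'
```

```text
t: 9.65
eef_pos: [495.7, -157.1, 63.6]
tcp_rot: [3.142, -0.0, -0.044]
ft_force: [2.4, 1.9, 1.7]
opening: 0.004
grip_force: 1.3
```

```bash
python3 -m inch '[[0,0,0,-0.15,0,0,1],[0,0,0,-0.15,0,0,1]]'
```

```text
t: 9.9
eef_pos: [492.7, -156.9, 63.6]
tcp_rot: [3.142, 0.0, -0.044]
ft_force: [3.0, 0.7, 1.0]
opening: 0.002
grip_force: 1.3
```

```bash
python3 -m inch '[[0,0,0,-0.15,0,0,1],[0,0,0,-0.15,0,0,1]]'
```

```text
t: 10.15
eef_pos: [489.7, -156.8, 63.6]
tcp_rot: [3.141, -0.0, -0.044]
ft_force: [2.2, 2.1, 1.3]
opening: 0.003
grip_force: 1.3
```

```bash
python3 -m inch '[[0,0,0,-0.15,0,0,1],[0,0,0,-0.15,0,0,1]]'
```

```text
t: 10.4
eef_pos: [486.7, -156.7, 63.6]
tcp_rot: [3.142, 0.0, -0.044]
ft_force: [3.6, 1.8, 1.6]
opening: 0.003
grip_force: 1.3
```

```bash
python3 -m inch '[[0,0,0,-0.15,0,0,1],[0,0,0,-0.15,0,0,1]]'
```

```text
t: 10.65
eef_pos: [483.7, -156.5, 63.6]
tcp_rot: [3.142, 0.0, -0.044]
ft_force: [2.8, 1.3, 0.7]
opening: 0.007
grip_force: 1.3
```

```bash
python3 -m inch '[[0,0,0,-0.15,0,0,1],[0,0,0,-0.15,0,0,1]]'
```

```text
t: 10.9
eef_pos: [481.6, -156.6, 63.8]
tcp_rot: [3.141, -0.002, -0.045]
ft_force: [12.1, 4.2, -3.4]
opening: 0.006
grip_force: 5.6
```

The force rose to 12 N and the tool is lagging, so this looks like the stop. One small nudge should confirm it.

```bash
python3 -m inch '[[0,0,0,-0.05,0,0,1],[0,0,0,0,0,0,1],[0,0,0,0,0,0,1]]'
```

```text
t: 11.28
eef_pos: [481.7, -156.6, 63.8]
tcp_rot: [3.141, -0.003, -0.045]
ft_force: [10.2, 4.8, -3.4]
opening: 0.003
grip_force: 5.0
```

The stop holds. I'll back off, rise and look.

```bash
python3 -m inch '[[0,0,0,0.6,0,0,1],[0,0,0,0.5,0,0,1],[0,0,0,0,0,-2,1],[0,0,0,0,0,-4,1],[0,0,0,0,0,-5,1],[0,0,0,0,0,-4,1],[0,0,0,0,0,0,1]]'; python3 - <<'E'
from m import *
p=measure("wrist","pics/w2.png");measure("scene")
for t in("lever_tip","lever_pivot"): print(t,[(W(p,x["centre"]).round(0),round(x["score"],2)) for x in env.find_in(p,t)[:2]])
E
```

```text
t: 12.15
eef_pos: [492.0, -157.3, 216.2]
tcp_rot: [3.14, -0.004, -0.044]
ft_force: [-0.3, -0.1, -1.1]
opening: 0.003
grip_force: 0.0
wrist red 2146 z [91. 96. 97.]
 top rect ((518.3536376953125, -136.01953125), (161.2322540283203, 11.209955215454102), 87.43727111816406) med [ 519.  -135.8   95.6]
 yaw from red -0.044
 cabinet top rect ((661.4593505859375, -143.21994018554688), (167.8074493408203, 1.9469711780548096), 87.1612777709961) z 96.4
 bar 1080 [ 468.7 -153.5   81.4] y'range [-176.1  -89.7] mid [ 468.7 -153.8] front 519.5 red y' [-191.6  -33.7]
 lever 518 [499.1 -75.4 118.6] zmax 123.9 local 502.1 -53.2
scene red 313 z [33. 91. 99.]
 top rect ((518.4248657226562, -134.69683837890625), (159.18609619140625, 12.040983200073242), 88.39156341552734) med [ 520.2 -128.5   95.2]
 yaw from red -0.037
 cabinet top rect ((763.9785766601562, -149.00057983398438), (171.8912353515625, 210.76914978027344), 87.6507568359375) z 100.1
 bar 115 [ 466.8 -152.5   82.3] y'range [-180.6  -94.8] mid [ 466.8 -155. ] front 519.9 red y' [-194.1  -36.2]
 lever 44 [499.8 -70.9 111.9] zmax 124.4 local 502.0 -52.4
lever_tip []
lever_pivot [(array([ 585., -143.,   41.]), 0.81)]
```

View pics/w2.png

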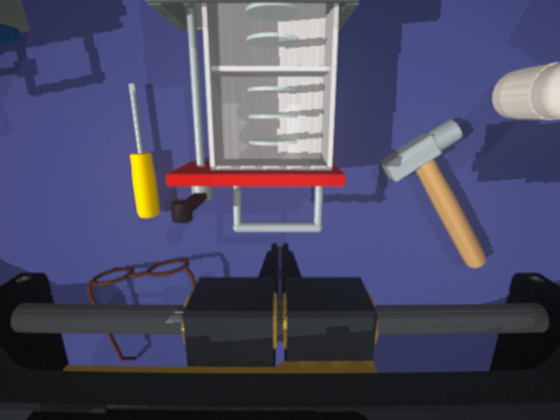

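The view shows the drawer fully out with its front at (255,175). The lever tip is at (182,211), still upright, and the screwdriver is clear at (145,180). I'll bring the shut fingers down just right of the lever, above the handle.

```bash
python3 -m inch '[[0,0,0,0,-2.8,0,1],[0,0,0,0,-2.9,0,1],[0,0,0,0,0,4,1],[0,0,0,0,0,4,1],[0,0,0,0,0,2,1],[0,0,0,0,0,2.1,1],[0,0,0,0,0,0,1]]'
```

```text
t: 13.22
eef_pos: [492.6, -99.6, 90.6]
tcp_rot: [-3.14, 0.005, -0.044]
ft_force: [-0.8, -0.6, -0.2]
opening: 0.006
grip_force: 0.0
```

```bash
python3 -m inch '[[0,0,0,0,-0.3,0,1],[0,0,0,0,-0.3,0,1],[0,0,0,0,-0.3,0,1],[0,0,0,0,-0.3,0,1],[0,0,0,0,-0.3,0,1],[0,0,0,0,-0.3,0,1]]'
```

```text
t: 13.98
eef_pos: [494.7, -81.8, 92.7]
tcp_rot: [3.141, -0.0, -0.044]
ft_force: [0.5, -0.4, 1.6]
opening: 0.008
grip_force: 0.7
```

```bash
python3 -m inch '[[0,0,0,0,-0.2,0.05,1],[0,0,0,0,-0.2,0.05,1],[0,0,0,0,-0.2,0.05,1]]'
```

```text
t: 14.35
eef_pos: [494.9, -75.9, 91.0]
tcp_rot: [3.141, 0.0, -0.044]
ft_force: [-0.5, -2.6, 1.7]
opening: 0.007
grip_force: 1.1
```

```bash
python3 -m inch '[[0,0,0,0,-0.2,0.05,1],[0,0,0,0,-0.2,0.05,1],[0,0,0,0,-0.2,0.1,1]]'
```

```text
t: 14.72
eef_pos: [495.2, -69.9, 89.1]
tcp_rot: [3.141, -0.0, -0.044]
ft_force: [0.1, -1.5, 2.2]
opening: 0.004
grip_force: 1.2
```

```bash
python3 -m inch '[[0,0,0,0,-0.25,0.1,1],[0,0,0,0,-0.2,0.15,1],[0,0,0,0,-0.2,0.15,1]]'
```

```text
t: 15.1
eef_pos: [495.5, -63.3, 85.0]
tcp_rot: [3.142, -0.0, -0.044]
ft_force: [-0.1, -1.8, 3.2]
opening: 0.011
grip_force: 1.2
```

```bash
python3 -m inch '[[0,0,0,0,-0.25,0.15,1],[0,0,0,0,-0.25,0.2,1]]'; python3 - <<'E'
from m import *
p=env.read_camera("scene"); i=p["img"][150:270,180:320]
cv2.imwrite("pics/s3.png",cv2.resize(i,(700,600),interpolation=2)[...,::-1])
E
```

```text
t: 15.35
eef_pos: [495.7, -58.3, 81.5]
tcp_rot: [3.142, -0.0, -0.044]
ft_force: [-0.4, -0.4, 2.6]
opening: 0.003
grip_force: 1.3
```

View pics/s3.png

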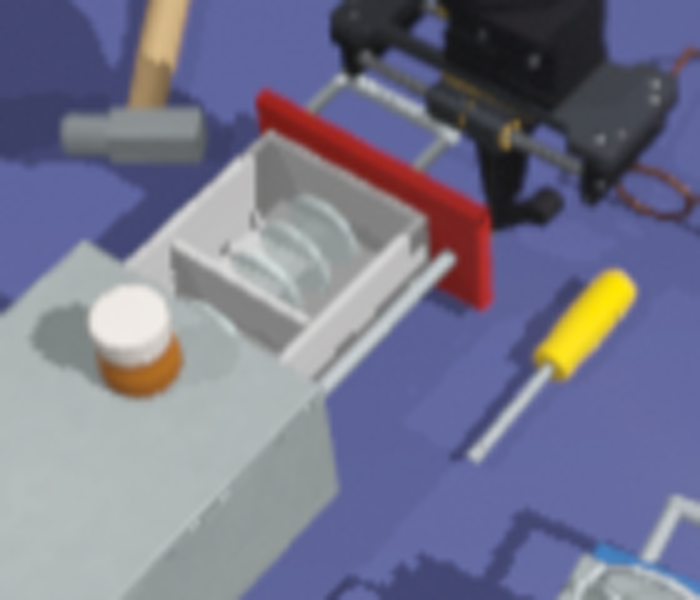

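The lever tip at (545,205) has leaned well left, past the range where it would jam, and the force is low. I'll carry on round.

```bash
python3 -m inch '[[0,0,0,0,-0.2,0.2,1],[0,0,0,0,-0.2,0.25,1],[0,0,0,0,-0.2,0.25,1],[0,0,0,0,-0.2,0.3,1]]'
```

```text
t: 15.9
eef_pos: [496.0, -50.3, 71.4]
tcp_rot: [3.142, -0.0, -0.044]
ft_force: [0.2, 0.7, 2.9]
opening: 0.007
grip_force: 1.3
```

```bash
python3 -m inch '[[0,0,0,0,-0.15,0.25,1],[0,0,0,0,-0.1,0.2,1],[0,0,0,0,-0.1,0.15,1]]'
```

```text
t: 16.27
eef_pos: [496.1, -47.0, 65.4]
tcp_rot: [3.141, 0.0, -0.044]
ft_force: [-0.4, -0.0, 2.0]
opening: 0.007
grip_force: 1.1
```

Next come straight-down nudges until the lever's end stop is felt.

```bash
python3 -m inch '[[0,0,0,0,0,0.15,1],[0,0,0,0,0,0.15,1]]'
```

```text
t: 16.52
eef_pos: [496.1, -47.0, 62.5]
tcp_rot: [3.142, 0.0, -0.044]
ft_force: [0.4, 0.7, 2.7]
opening: 0.006
grip_force: 1.3
```

```bash
python3 -m inch '[[0,0,0,0,0,0.1,1],[0,0,0,0,0,0.1,1]]'
```

```text
t: 16.77
eef_pos: [496.1, -47.0, 60.5]
tcp_rot: [3.142, -0.0, -0.044]
ft_force: [-0.4, 1.3, 2.7]
opening: 0.001
grip_force: 1.2
```

```bash
python3 -m inch '[[0,0,0,0,0,0.1,1],[0,0,0,0,0,0.1,1]]'
```

```text
t: 17.02
eef_pos: [496.2, -47.0, 58.9]
tcp_rot: [3.142, -0.0, -0.044]
ft_force: [-2.6, 2.0, 15.4]
opening: 0.006
grip_force: 7.7
```

The end stop is felt at 15 N. I'll rise clear and check.

```bash
python3 -m inch '[[0,0,0,0,0,0,1],[0,0,0,0,0,-0.5,1],[0,0,0,0,0,-2,1],[0,0,0,0,0,-5,1],[0,0,0,0,0,-5,1],[0,0,0,0,0,-4,1],[0,0,0,-1,0,0,1],[0,0,0,0,0,0,1],[0,0,0,0,0,0,1]]'; python3 - <<'E'
from m import *
measure("wrist","pics/w4.png")
p=env.read_camera("scene")
cv2.imwrite("pics/s4.png",cv2.resize(p["img"][150:270,180:320],(700,600),interpolation=2)[...,::-1])
E
```

```text
t: 18.15
eef_pos: [485.8, -46.5, 222.6]
tcp_rot: [-3.141, 0.002, -0.044]
ft_force: [-0.7, -0.5, -0.5]
opening: 0.005
grip_force: 0.0
wrist red 2104 z [91. 96. 97.]
 top rect ((518.2892456054688, -135.3812255859375), (162.3618621826172, 10.906658172607422), 87.49774932861328) med [ 518.8 -134.    95.6]
 yaw from red -0.047
 cabinet top rect ((0.0, 0.0), (0.0, 0.0), 0.0) z nan
 bar 1067 [ 469.1 -152.9   81.4] y'range [-174.1  -87.8] mid [ 469.1 -153.2] front 519.6 red y' [-189.7  -30.6]
  return _methods._mean(a, axis=axis, dtype=dtype,
  ret = ret.dtype.type(ret / rcount)
```

View pics/w4.png

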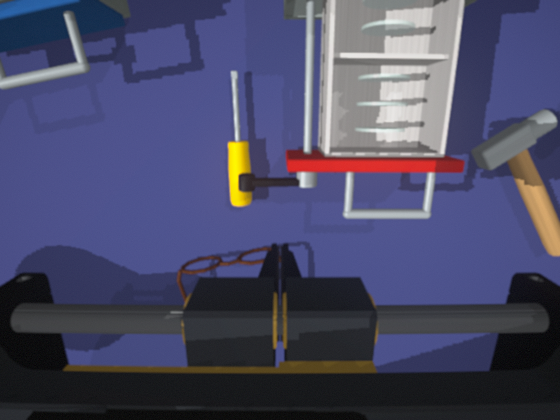

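View pics/s4.png

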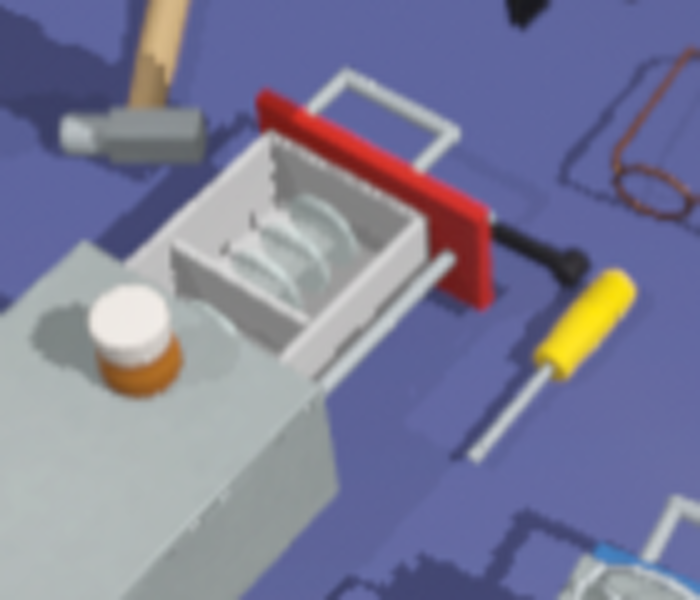

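The lever lies level to the left, from (310,182) to (245,182) in the wrist view. The red front hasn't moved (x 518.8 against 519), the bystanders are undisturbed and the arm is clear.

```bash
python3 -c "
from cell import env
print(env.job_done())"
```

```text
the job is handed in; nothing more can be done
None
```

The red drawer is pulled out to its end stop (about 12 N felt there) and locked with the lever lying level; in the last pictures the things in view had not moved, and the job is handed in, with no verdict returned.

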